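# Snap the end cap onto the grab bar's stud and keep it pressed home

## Robot

A 7-joint arm with a two-finger parallel gripper is mounted at the origin on the work surface. World frame = base frame: x ahead of the robot, y to its left, z up, the work surface at z = 0. Lengths are in m, angles in rad, forces in N, time in s.
With the tool pointing down it reaches from about 0.4 to 0.9 m from the base axis. Payload 5.5 kg.
Tool frame: the origin (TCP) lies midway between the tips of the shut fingers; the grasp point (between the pads) lies 19 mm behind it (r.tcp_to_grasp is the distance from the TCP to the grasp point, in m); z points along the fingers, y is the line along which they close (so a half turn about z gives the same grasp; the last joint's range is limited). The gripper opens to 92 mm and grips with 3 to 60 N. Pads are 19 mm wide; open, the fingers measure 130 mm over their backs; the gripper's body (75 mm by 190 mm) begins 47 mm behind the grasp point.
Start: joints at [1.382, 0.501, -0.427, 1.55, 0.221, 1.138, -0.21], TCP at [0.284, -0.585, 0.227] pointing down, gripper open.
Joint ranges: [-2.88, 2.88], [-0.31, 2.03], [-1.54, 1.56], [0.2, 2.42], [-1.41, 4.55], [0.19, 2.02], [-2.57, 2.57]. Speed limits (rad/s): [2.57, 2.57, 3.14, 3.14, 3.14, 3.14, 3.14].

## Interface

Orientations are given as a rotation vector (axis times angle).
In Python, from station import r, viewer gives the robot as it stands. The module is installed in compiled form; this text tells all that it offers.
- The arm moves only by the tool arm_command, never from a script. Its argument "commands" is a list of rows, each an object with "xyz": the shift along the tool's x, y, z in mm, a list of three; "rot": the turn, a rotation vector about the tool's x, y, z in degrees, a list of three; "gripper": the finger opening in mm, from 0 to 91.8. In form: [{"xyz": [x, y, z], "rot": [wx, wy, wz], "gripper": gripper}, ...]. A call has 1 to 20 rows; each row is the pose to reach, as a shift and turn from the pose commanded when the call began, along the tool's axes at that moment; what a row does not reach only later rows make up. A row lasts 1/12 s, in which the tool goes at most 41.7 mm and 7.16 degrees, less where a joint would pass 70% of its speed; a pose out of reach is approached as far as the arm can. A call with a gripper value outside its range is refused whole. The fingers move at their own pace and stop on an object; the grip force is fixed at half the most. Time passes only in rows, so rows that repeat a pose let the fingers close. It gives the time, the measured TCP pose, the force, the opening and the grip force at its end, in the units of the state.
- r.get_obs(): the state, without advancing time (a new reading comes with each control period).
- viewer.snapshot(name): name is "scene" or "top" or "wrist"; returns a dict with "pixels" (420x560x3 uint8, blue, green, red), "fov_y" (degrees; the focal length in pixels is half the picture's height over the tangent of half this angle, whatever the lens; pixels are square), "cx", "cy" (the principal point, pixels), "cam_to_world" (4x4, takes a point from camera to world coordinates); the wrist camera has in their place "mount" (4x4, takes a point from camera to tool coordinates, whose origin is the TCP and whose axes are the flange's). Camera axes: x right, y up, looking along -z (the intrinsics and any distortion apply to the point x, -y, -z); pixel columns grow to the right and rows downward; lengths in m; the calibration is good to about 2 mm. A picture is of the moment at which its call begins: read the wrist's pose just before it. There is no depth.
- r.close_job(): hands the job in; it is judged then, once.
The state is a dict: "time": time; "q": joint angles; "qd": joint speeds; "joint_efforts": joint torques, N m; "eef_pos": TCP position; "ee_rot": TCP orientation; "ft_force": force on the tool from outside, world axes, zero at the start; "moment": the same for the moment, N m; "grip_width": opening from 0.0 (shut) to 1.0 (fully open); "grasp_force": force on a finger pad.
Only numpy, scipy, OpenCV 4.12 (cv2) and the standard library are available. Lean on these libraries where they do the work, as an engineer would, in place of code of your own. Each camera call takes 0.05 s, during which the arm holds its last target. There are 200 camera calls.

## Task

Pick up the loose yellow cap and press it, mouth down, onto the bare stud at the end of the yellow grab bar's mounting board until it clicks past the catch balls; do not stop at the click but keep pushing until the cap has squeezed the black sprung collar under it fully down. Finish while still holding the cap and pressing it down there (do not let go), and leave the other things on the table where they are.

Things in the scene. Friction and masses are not known exactly. Their poses are not given: they have to be found in the camera images.
- cap: loose yellow round snap cap standing mouth down on the table: 44 mm outside diameter, straight sides, 40 mm high, about 40 g. Origin: centre of the rim at its mouth (lowest point), z up. The mouth is 24 mm wide (inner lip 3 mm thick); behind it the bore is 32 mm wide, to 35 mm from the rim. It stands in one of three places in front of the board; a tape roll and a washer have the others.
- mount: fixed wooden board 110 x 480 x 18 mm with a yellow grab bar (30 mm tube, top 85 mm above the table). Origin: on the table below the axis of the bare stud; the board reaches 55 mm to its +y side, 425 mm to its -y side; the bar's nearer upright is 85 mm away along -y. Bare stud: on a yellow flange plate, face 23 mm above the table. The far flange, 370 mm away, already has its cap: finished.
- stud_base (a point): point on the axis of the bare stud at the flange face, 23 mm above the table, z up. Cap rim height above it: about 24 mm when the lip meets the catch balls; 11 mm when it touches the collar; about 10 mm when the balls have sprung out over the lip (the click is past); 6 mm fully home.
- stud_top (a point): tip of the bare steel stud, on its axis, 32 mm above the flange face (55 mm above the table). Stud 21 mm in diameter, tapering to 10 mm in its last 6 mm; four sprung brass catch balls stand out to 30 mm across, centres 18 mm above the flange face. Forcing the cap's lip over them takes about 5 to 12 N, then the resistance vanishes: the click.
- collar (a joint): travel of the black sprung collar (ring, 41 mm diameter, round the foot of the stud; top 11 mm above the flange face when free): 0 = up, 0.005 m = fully squeezed by the cap. Its spring resists with 3 N at first touch, 9 N fully down. If let go, it lifts the clicked cap back to about 0.5 mm of squeeze.
- tape: bystander: roll of red tape lying flat, 68 mm diameter, 24 mm high; origin at the centre of its underside
- washer: bystander: thick black rubber washer lying flat, 52 mm diameter, 12 mm high; origin at the centre of its underside
- mug: bystander: white mug, 80 mm diameter, 85 mm high, to the right; origin at the centre of its foot
- screwdriver: bystander: screwdriver lying on the table near the robot, to the right; origin on its underside
- torch: bystander: orange torch standing on its head, 48 mm diameter, 125 mm high, to the left; origin at the centre of its foot
Things that resemble listed ones, but are neither listed nor needed, are in the scene too. Of the things like the cap, leave any that is white; of the rest the larger one is meant.

How it is judged:
On the way, in this order (a step that is already met when the one before it is completed fails the run):
1. the cap is picked up: gripped and its rim 70 mm or more above the table (height (world z) of cap above 0.07 m and contact force between the fingers and cap above 0.5 N), for 0.1 s.
2. the cap has clicked onto the stud: its lip is past the catch balls (z of cap in the frame of stud_base below 0.0115 m and horizontal distance between cap and stud_base below 0.004 m and angle between cap's own z axis and vertical below 0.15 rad), for 0.05 s.
At the end, for the whole second after the job is handed in: The cap sits upright (within 0.12 rad) on the bare stud, centred within 4 mm, its rim less than 8.5 mm above the flange face, and the robot's fingers are still on it (over 2 N) and keep it pressed down with over 4 N on the collar, which stays squeezed by more than 3 mm, through the last second (z of cap in the frame of stud_base below 0.0085 m and horizontal distance between cap and stud_base below 0.004 m and angle between cap's own z axis and vertical below 0.12 rad and value of joint collar above 0.003 m and contact force between cap and collar above 4 N and contact force between the fingers and cap above 2 N); the arm keeps its last pose, push and grip.
It fails at once if another thing on the table is moved by more than 30 mm (distance of any of tape, washer, mug, screwdriver, torch from where it was at the start of the episode above 0.03 m).
It also fails if it takes over 58 s, if anything falls off the work surface, if the arm or the gripper's body presses on something with over 40 N, if the wrist force passes 120 N, or if a joint passes its speed limit or range.

## Working session

There is one attempt and no reset: what is moved stays moved. The work goes in short steps, Python scripts to look and compute and a tool call to move; the robot and the scene stay as the last step left them, time stands still between calls to the robot, and variables do not carry over. Pictures are saved under pics/ and viewed, at most 10 in all, crops included, and the job is handed in when it is done.

Besides the shell and the picture viewer there is one more tool, called after "Call:" as name(argument=value, ...) on one line, values as JSON. arm_command: Moves the arm, as the interface text tells. Its arguments: {"type":"object","properties":{"commands":{"type":"array"}},"required":["commands"]}

```bash
mkdir -p pics
python3 - <<'E'
from station import r, viewer
import cv2,numpy as np
o=r.get_obs();print({k:np.round(v,3) for k,v in o.items()})
for n in("scene","top","wrist"):
    s=viewer.snapshot(n);cv2.imwrite(f"pics/{n}0.png",s["pixels"]);print(n,{k:(np.round(v,4).tolist()) for k,v in s.items() if k!="pixels"})
E
```

```text
{'time': np.float64(0.0), 'q': array([ 1.382,  0.502, -0.427,  1.551,  0.221,  1.138, -0.21 ]), 'qd': array([-0.   , -0.002, -0.001, -0.001, -0.   ,  0.001, -0.   ]), 'joint_efforts': array([-0.0000e+00, -5.6658e+01, -5.8160e+00, -2.7911e+01, -6.9000e-02,
        3.1000e-02,  0.0000e+00]), 'eef_pos': array([ 0.283, -0.584,  0.226]), 'ee_rot': array([-3.06e+00, -7.03e-01,  1.00e-03]), 'ft_force': array([-0.317,  0.251,  0.129]), 'moment': array([ 0.022, -0.063,  0.026]), 'grasp_force': np.float64(0.0), 'grip_width': np.float64(1.0)}
scene {'fov_y': 57.5979, 'cx': 275.8908, 'cy': 208.0696, 'cam_to_world': [[-0.7784, -0.3739, 0.5043, 0.9366], [0.6275, -0.4416, 0.6412, 0.6256], [-0.017, 0.8156, 0.5784, 0.6088], [0.0, 0.0, 0.0, 1.0]]}
top {'fov_y': 51.3832, 'cx': 283.2958, 'cy': 216.45, 'cam_to_world': [[0.0202, 0.9799, -0.1984, 0.2099], [-0.9998, 0.0202, -0.0016, -0.0156], [0.0025, 0.1984, 0.9801, 1.1338], [0.0, 0.0, 0.0, 1.0]]}
wrist {'fov_y': 63.9281, 'cx': 274.1109, 'cy': 207.4053, 'mount': [[0.0003, 0.9571, 0.2899, 0.0789], [1.0, -0.0003, 0.0002, 0.0007], [0.0002, 0.2899, -0.9571, -0.1572], [0.0, 0.0, 0.0, 1.0]]}
```

View pics/top0.png

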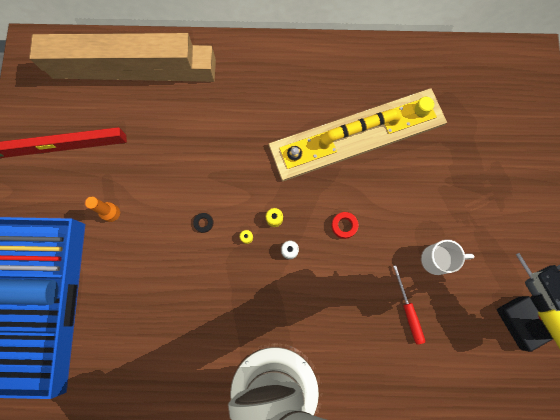

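View pics/scene0.png

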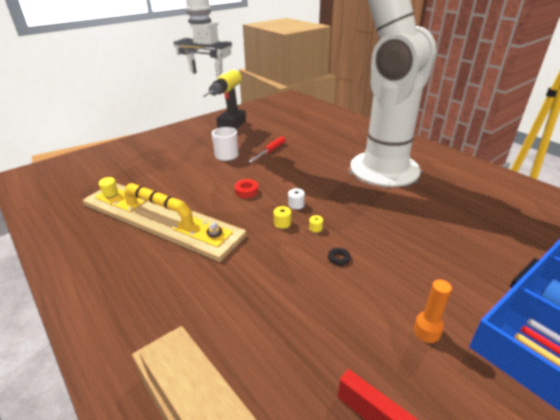

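The top view shows the large yellow cap at (274,217), the small yellow decoy at (246,237), the white one at (290,250), the washer at (203,222), the tape at (345,225), the bare stud at (294,153) and the far cap at (425,104). The scene view agrees.

```bash
cat > h.py <<'E'
from station import r, viewer
import cv2,numpy as np
from scipy.spatial.transform import Rotation as R
def snap(n,name=None):
    o=r.get_obs(); s=viewer.snapshot(n)
    if n=="wrist":
        T=np.eye(4);T[:3,:3]=R.from_rotvec(o["ee_rot"]).as_matrix();T[:3,3]=o["eef_pos"]
        s["cam_to_world"]=T@s["mount"]
    if name: cv2.imwrite(f"pics/{name}.png",s["pixels"])
    return s
def ray(s,u,v,z):
    f=s["pixels"].shape[0]/2/np.tan(np.radians(s["fov_y"])/2)
    M=np.array(s["cam_to_world"]);d=M[:3,:3]@[(u-s["cx"])/f,-(v-s["cy"])/f,-1]
    return M[:3,3]+d*(z-M[2,3])/d[2]
def yellow(s,lo=(20,120,90),hi=(36,255,255)):
    m=cv2.inRange(cv2.cvtColor(s["pixels"],cv2.COLOR_BGR2HSV),lo,hi)
    n,_,st,c=cv2.connectedComponentsWithStats(m)
    return [(c[i].round(1).tolist(),st[i].tolist()) for i in range(1,n) if st[i,4]>60]
def tool(p):
    "world point in the tool frame, mm"
    o=r.get_obs();return R.from_rotvec(o["ee_rot"]).inv().apply(np.array(p)-o["eef_pos"])*1000
E
python3 - <<'E'
from h import *
np.set_printoptions(precision=4,suppress=True)
s=snap("top")
for y in yellow(s):print(y)
for n,u,v,z in(("cap",274,216,.04),("stud",294,152,.055),("far",425,103,.06),("small",246,236,.03),("white",290,249,.04),("washer",203,222,.012),("tape",345,225,.024)):print(n,ray(s,u,v,z))
s=snap("scene")
for n,u,v,z in(("cap",283,211,.04),("stud",213,229,.055),("far",108,183,.06)):print("sc",n,ray(s,u,v,z))
print(R.from_rotvec(r.get_obs()["ee_rot"]).as_matrix())
E
```

```text
([409.1, 114.4], [381, 96, 56, 38, 1210])
([371.6, 121.1], [363, 114, 17, 16, 188])
([353.6, 127.3], [345, 120, 17, 16, 186])
([312.7, 147.0], [279, 126, 65, 43, 1250])
([274.0, 217.1], [265, 208, 18, 19, 256])
([245.9, 236.4], [239, 230, 14, 14, 144])
([30.3, 248.1], [0, 246, 62, 5, 242])
([552.0, 323.4], [538, 309, 22, 40, 445])
cap [0.432 0.01  0.04 ]
stud [ 0.5998 -0.0382  0.055 ]
far [ 0.7419 -0.3833  0.06  ]
small [0.3804 0.0805 0.03  ]
white [ 0.3481 -0.0324  0.04  ]
washer [0.4179 0.1958 0.012 ]
tape [ 0.4153 -0.1737  0.024 ]
sc cap [0.4349 0.0167 0.04  ]
sc stud [ 0.6191 -0.0176  0.055 ]
sc far [ 0.7386 -0.3779  0.06  ]
[[ 0.8997  0.4366 -0.0003]
 [ 0.4366 -0.8997  0.0008]
 [ 0.0001 -0.0009 -1.    ]]
```

Call:
arm_command(commands=[{"xyz":[393,-469,50],"rot":[0,0,-86.5],"gripper":65},{"xyz":[393,-469,50],"rot":[0,0,-86.5],"gripper":65},{"xyz":[393,-469,50],"rot":[0,0,-86.5],"gripper":65},{"xyz":[393,-469,50],"rot":[0,0,-86.5],"gripper":65},{"xyz":[393,-469,50],"rot":[0,0,-86.5],"gripper":65},{"xyz":[393,-469,50],"rot":[0,0,-86.5],"gripper":65},{"xyz":[393,-469,50],"rot":[0,0,-86.5],"gripper":65},{"xyz":[393,-469,50],"rot":[0,0,-86.5],"gripper":65},{"xyz":[393,-469,50],"rot":[0,0,-86.5],"gripper":65},{"xyz":[393,-469,50],"rot":[0,0,-86.5],"gripper":65},{"xyz":[393,-469,50],"rot":[0,0,-86.5],"gripper":65},{"xyz":[393,-469,50],"rot":[0,0,-86.5],"gripper":65},{"xyz":[393,-469,50],"rot":[0,0,-86.5],"gripper":65},{"xyz":[393,-469,50],"rot":[0,0,-86.5],"gripper":65},{"xyz":[393,-469,50],"rot":[0,0,-86.5],"gripper":65},{"xyz":[393,-469,50],"rot":[0,0,-86.5],"gripper":65},{"xyz":[393,-469,50],"rot":[0,0,-86.5],"gripper":65},{"xyz":[393,-469,50],"rot":[0,0,-86.5],"gripper":65},{"xyz":[393,-469,50],"rot":[0,0,-86.5],"gripper":65},{"xyz":[393,-469,50],"rot":[0,0,-86.5],"gripper":65}])

```text
time: 1.92
eef_pos: [0.4324, 0.007, 0.1767]
ee_rot: [1.752, 2.608, -0.001]
ft_force: [-0.1, -0.4, -0.5]
grip_width: 0.708
grasp_force: 0.0
```

Run:
```python
from h import *
np.set_printoptions(precision=4,suppress=True)
o=r.get_obs();print(o["time"],o["q"],o["eef_pos"],o["ft_force"],o["grip_width"]);print(R.from_rotvec(o["ee_rot"]).as_matrix())
s=snap("wrist","w1")
for y in yellow(s):print(y,ray(s,*y[0],.04))
```

```text
1.9167 [ 0.8175  0.2746 -1.0052  2.1068  0.2958  0.9071  0.0317] [0.4324 0.007  0.1767] [-0.071  -0.4425 -0.4522] 0.7081752574783376
[[-0.378   0.9258 -0.0003]
 [ 0.9258  0.378  -0.0007]
 [-0.0006 -0.0006 -1.    ]]
([253.8, 89.9], [234, 73, 39, 41, 279]) [0.3831 0.0843 0.04  ]
([276.7, 179.2], [252, 162, 50, 54, 663]) [0.4292 0.022  0.04  ]
```

View pics/w1.png

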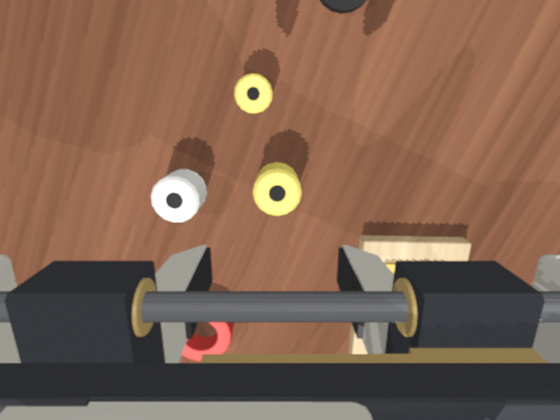

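The wrist view shows the large cap with its top hole at (277,193), the white cap at (178,195), the small yellow one at (253,93), and the finger tips on either side below them.

Run:
```python
from h import *
np.set_printoptions(precision=4,suppress=True)
s=snap("wrist")
p=ray(s,277,192.5,.04);print(p,tool(p)); print(ray(s,301.5,192.5,.04)-ray(s,252.5,192.5,.04)); print(ray(s,178,199,.04))
```

```text
[0.4341 0.0109 0.04  ] [  2.7875   2.9249 136.7219]
[0.0408 0.0167 0.    ]
[ 0.3534 -0.0286  0.04  ]
```

Call:
arm_command(commands=[{"xyz":[3,3,40],"rot":[0,0,0],"gripper":65},{"xyz":[3,3,80],"rot":[0,0,0],"gripper":65},{"xyz":[3,3,110],"rot":[0,0,0],"gripper":65},{"xyz":[3,3,135],"rot":[0,0,0],"gripper":65},{"xyz":[3,3,155],"rot":[0,0,0],"gripper":65},{"xyz":[3,3,167],"rot":[0,0,0],"gripper":65},{"xyz":[3,3,167],"rot":[0,0,0],"gripper":65},{"xyz":[3,3,167],"rot":[0,0,0],"gripper":65},{"xyz":[3,3,167],"rot":[0,0,0],"gripper":50},{"xyz":[3,3,167],"rot":[0,0,0],"gripper":30},{"xyz":[3,3,167],"rot":[0,0,0],"gripper":30},{"xyz":[3,3,167],"rot":[0,0,0],"gripper":30},{"xyz":[3,3,167],"rot":[0,0,0],"gripper":30},{"xyz":[3,3,167],"rot":[0,0,0],"gripper":30},{"xyz":[3,3,167],"rot":[0,0,0],"gripper":30},{"xyz":[3,3,167],"rot":[0,0,0],"gripper":30}])

```text
time: 3.35
eef_pos: [0.435, 0.0123, 0.0105]
ee_rot: [1.747, 2.609, -0.0]
ft_force: [-1.3, -1.0, 7.6]
grip_width: 0.473
grasp_force: 30.0
```

Run:
```python
from h import *
np.set_printoptions(precision=4,suppress=True)
o=r.get_obs();print(o["time"],o["eef_pos"],o["ft_force"],o["grip_width"]*91.8,o["grasp_force"])
```

```text
3.35 [0.435  0.0123 0.0105] [-1.3232 -0.9935  7.6037] 43.43320128155294 30.00190036429558
```

Call:
arm_command(commands=[{"xyz":[0,0,-20],"rot":[0,0,0],"gripper":30},{"xyz":[0,0,-50],"rot":[0,0,0],"gripper":30},{"xyz":[0,0,-90],"rot":[0,0,0],"gripper":30},{"xyz":[0,0,-130],"rot":[0,0,0],"gripper":30},{"xyz":[0,0,-150],"rot":[0,0,0],"gripper":30},{"xyz":[-24,19,-150],"rot":[0,0,0],"gripper":30},{"xyz":[-48,38,-150],"rot":[0,0,0],"gripper":30},{"xyz":[-72,57,-150],"rot":[0,0,0],"gripper":30},{"xyz":[-96,76,-150],"rot":[0,0,0],"gripper":30},{"xyz":[-120,95,-150],"rot":[0,0,0],"gripper":30},{"xyz":[-144,114,-150],"rot":[0,0,0],"gripper":30},{"xyz":[-169,134,-150],"rot":[0,0,0],"gripper":30},{"xyz":[-169,134,-150],"rot":[0,0,0],"gripper":30},{"xyz":[-169,134,-150],"rot":[0,0,0],"gripper":30},{"xyz":[-169,134,-150],"rot":[0,0,0],"gripper":30},{"xyz":[-169,134,-150],"rot":[0,0,0],"gripper":30}])

```text
time: 4.68
eef_pos: [0.6214, -0.0915, 0.1597]
ee_rot: [-1.746, -2.611, 0.0]
ft_force: [0.3, 1.0, -0.2]
grip_width: 0.469
grasp_force: 30.0
```

Run:
```python
from h import *
np.set_printoptions(precision=4,suppress=True)
o=r.get_obs();print(o["time"],o["eef_pos"],o["ft_force"],o["grip_width"]*91.8,o["grasp_force"]);print(R.from_rotvec(o["ee_rot"]).as_matrix())
s=snap("wrist","w2")
```

```text
4.6833 [ 0.6214 -0.0915  0.1597] [ 0.3263  0.9805 -0.2384] 43.09662707205619 29.99997724837158
[[-0.3822  0.9241 -0.0009]
 [ 0.9241  0.3822  0.0002]
 [ 0.0005 -0.0007 -1.    ]]
```

View pics/w2.png

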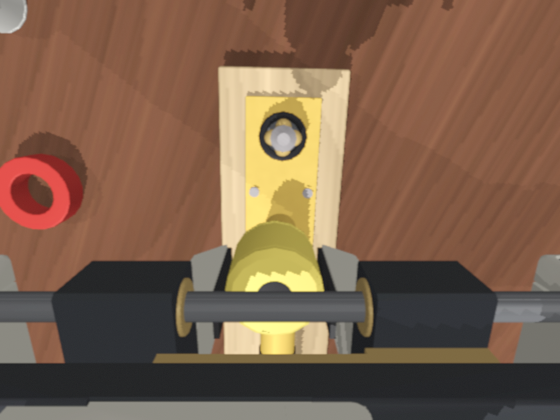

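The wrist view shows the stud tip near (283,139) inside the black collar ring, the board's end above it, and the held cap at about (275,285). I'll crop to measure it.

Run:
```python
from h import *
np.set_printoptions(precision=4,suppress=True)
s=snap("wrist");a=s["pixels"]
c=cv2.resize(a[95:345,215:345],None,fx=3,fy=3)[:,:];c1=c[:250];c2=c[350:]
pad=cv2.hconcat([cv2.resize(a[105:170,245:325],None,fx=5,fy=5),cv2.resize(a[215:340,220:330],(286,325))]);cv2.imwrite("pics/c1.png",pad)
g=cv2.cvtColor(a,cv2.COLOR_BGR2HSV)
m=cv2.inRange(g,(0,0,0),(180,255,45))[105:170,245:325]
cs,_=cv2.findContours(m,cv2.RETR_EXTERNAL,2);k=max(cs,key=cv2.contourArea);(u,v),rad=cv2.minEnclosingCircle(k);e=cv2.fitEllipse(k);print(u+245,v+105,rad,e)
p=ray(s,u+245,v+105,.034);print("collar",p,tool(p));p=ray(s,283,139,.055);print("tip",p,tool(p))
```

```text
285.0 126.0 17.117341995239258 ((38.4600830078125, 25.13172721862793), (30.222171783447266, 35.037330627441406), 69.16344451904297)
collar [ 0.6065 -0.0309  0.034 ] [ 62.0906   9.3125 125.9728]
tip [ 0.6079 -0.0396  0.055 ] [ 53.5512   7.2354 104.9754]
```

View pics/c1.png

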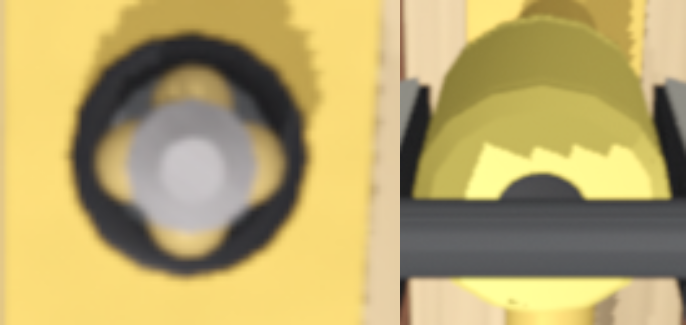

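The crop shows the collar circle centred at (283,136), the stud tip at (283.6,138.6), and the cap top at about (274,291).

Run:
```python
from h import *
np.set_printoptions(precision=4,suppress=True)
s=snap("wrist");z=r.get_obs()["eef_pos"][2]
for n,u,v,h in(("collar",283,136,.034),("tip",283.6,138.6,.055),("captop",274.2,291,z+.03)):
    p=ray(s,u,v,h);print(n,p,tool(p))
p=ray(s,307,136,.034)-ray(s,259,136,.034);print(np.linalg.norm(p))
p=ray(s,323.8,291,z+.03)-ray(s,224.6,291,z+.03);print(np.linalg.norm(p))
```

```text
collar [ 0.6083 -0.0391  0.034 ] [ 54.0908   7.6602 126.024 ]
tip [ 0.6083 -0.0393  0.055 ] [ 53.8948   7.616  105.0241]
captop [ 0.6215 -0.0897  0.19  ] [  2.2484   0.5705 -30.0011]
0.03965014404482468
0.0423236862004634
```

Call:
arm_command(commands=[{"xyz":[20,3,0],"rot":[0,0,0],"gripper":30},{"xyz":[40,6,0],"rot":[0,0,0],"gripper":30},{"xyz":[53,7,0],"rot":[0,0,0],"gripper":30},{"xyz":[53,7,0],"rot":[0,0,0],"gripper":30},{"xyz":[53,7,25],"rot":[0,0,0],"gripper":30},{"xyz":[53,7,50],"rot":[0,0,0],"gripper":30},{"xyz":[53,7,72],"rot":[0,0,0],"gripper":30},{"xyz":[53,7,72],"rot":[0,0,0],"gripper":30},{"xyz":[53,7,72],"rot":[0,0,0],"gripper":30},{"xyz":[53,7,72],"rot":[0,0,0],"gripper":30},{"xyz":[53,7,72],"rot":[0,0,0],"gripper":30}])

```text
time: 5.75
eef_pos: [0.6102, -0.041, 0.0895]
ee_rot: [1.747, 2.608, 0.002]
ft_force: [0.6, 0.3, -0.1]
grip_width: 0.47
grasp_force: 30.0
```

Run:
```python
from h import *
np.set_printoptions(precision=4,suppress=True)
o=r.get_obs();print(o["time"],o["eef_pos"],o["ft_force"],o["grip_width"]*91.8,tool([.6083,-.0392,.055]))
a=snap("scene")["pixels"];b=snap("wrist")["pixels"]
cv2.imwrite("pics/c2.png",cv2.hconcat([cv2.resize(a[180:260,170:250],(400,400)),cv2.resize(b[180:360,190:370],(400,400))]))
```

```text
5.75 [ 0.6102 -0.041   0.0895] [ 0.5517  0.2896 -0.0646] 43.1640555147988 [ 2.4553 -1.1503 34.5198]
```

View pics/c2.png

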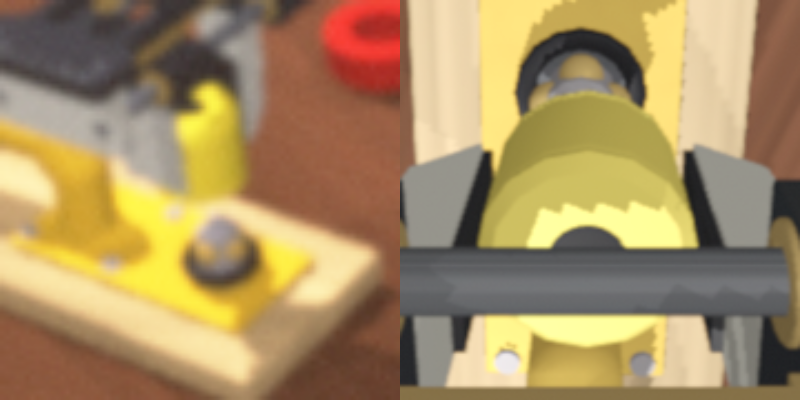

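The left crop (scene) shows the held cap above and left of the stud. The right crop (wrist) has the collar centre at column 271 and the cap centre at column 274.6, so the cap needs about -2 mm in tool y. Next I'll check x using both cameras.

Run:
```python
from h import *
np.set_printoptions(precision=2,suppress=True)
def proj(s,p):
    f=210/np.tan(np.radians(s["fov_y"])/2);q=np.linalg.inv(s["cam_to_world"])@[*p,1];return np.array([s["cx"]-f*q[0]/q[2],s["cy"]+f*q[1]/q[2]])
w=snap("wrist");s=snap("scene")
z=r.get_obs()["eef_pos"][2]
# wrist: cap top, collar
print("cap",tool(ray(w,274.6,(335+248)/2,z+.03)),"top px w/ tool x 0:")
print("capfar rim top",tool(ray(w,274.6,248,z+.03)))
S=np.array([.6083,-.0392,0])
for h in(.034,.055,.0795,.1195):print(h,proj(s,S+[0,0,h]))
T=r.get_obs();M=R.from_rotvec(T["ee_rot"]).as_matrix()
for d in([0,0,10],[0,0,-30],[10,0,-30],[0,10,-30]):print(d,proj(s,T["eef_pos"]+M@(np.array(d)/1000)))
a=s["pixels"];m=cv2.inRange(cv2.cvtColor(a,cv2.COLOR_BGR2HSV),(24,150,150),(34,255,255))[190:222,200:225]
for row in m[::2]:print(''.join('#' if x else '.' for x in row))
```

```text
cap [  1.27   1.18 -30.  ] top px w/ tool x 0:
capfar rim top [ 21.49   1.16 -30.02]
0.034 [213.14 229.76]
0.055 [212.16 222.87]
0.0795 [210.97 214.61]
0.1195 [208.96 200.53]
[0, 0, 10] [210.16 214.69]
[0, 0, -30] [208.16 200.62]
[10, 0, -30] [211.69 201.76]
[0, 10, -30] [205.49 202.82]
.........................
.........................
.........................
.........................
.........######..........
..........#######........
........##########.......
......############.......
.......###########.......
.......###########.......
.......###########.......
........##########.......
........###########......
........##########.......
........#######..........
###....###...............
```

Call:
arm_command(commands=[{"xyz":[2.2,-2,5],"rot":[0,0,0],"gripper":30},{"xyz":[2.2,-2,12],"rot":[0,0,0],"gripper":30},{"xyz":[2.2,-2,18],"rot":[0,0,0],"gripper":30},{"xyz":[2.2,-2,18],"rot":[0,0,0],"gripper":30},{"xyz":[2.2,-2,18],"rot":[0,0,0],"gripper":30},{"xyz":[2.2,-2,18],"rot":[0,0,0],"gripper":30}])

```text
time: 6.45
eef_pos: [0.606, -0.0394, 0.0695]
ee_rot: [-1.747, -2.61, -0.0]
ft_force: [0.2, -1.0, 0.7]
grip_width: 0.472
grasp_force: 30.0
```

Run:
```python
from h import *
np.set_printoptions(precision=4,suppress=True)
o=r.get_obs();print(o["time"],o["eef_pos"],o["ft_force"],o["moment"],tool([.6083,-.0392,.055]))
w=snap("wrist");a=snap("scene")["pixels"];b=w["pixels"]
cv2.imwrite("pics/c3.png",cv2.hconcat([cv2.resize(a[185:250,180:245],(400,400),interpolation=cv2.INTER_CUBIC),cv2.resize(b[180:360,190:370],(400,400))]))
```

```text
6.45 [ 0.606  -0.0394  0.0695] [ 0.1912 -0.9556  0.7378] [ 0.0071 -0.1351  0.0258] [-0.6427  2.1874 14.4828]
```

View pics/c3.png

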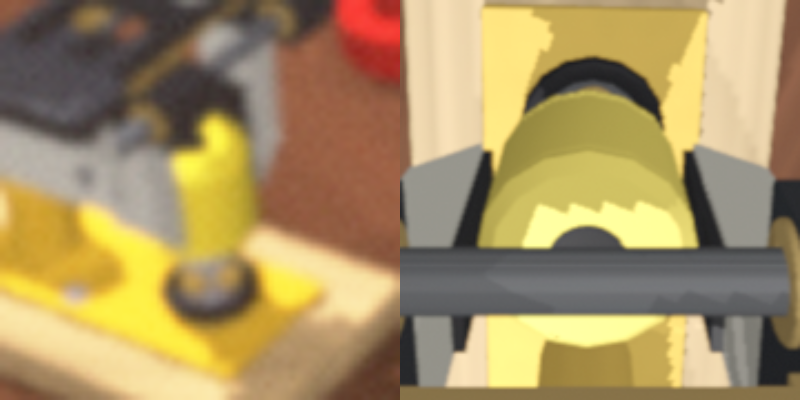

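The left crop (scene) shows the cap just above the stud tip, roughly aligned. The right crop (wrist) puts the collar centre at column 277.1 against the cap at 274.6. A correction of about (-1.5, +1.3) mm comes next, then a gentle entry over the taper.

Call:
arm_command(commands=[{"xyz":[-1.5,1.3,0],"rot":[0,0,0],"gripper":30},{"xyz":[-1.5,1.3,2],"rot":[0,0,0],"gripper":30},{"xyz":[-1.5,1.3,5],"rot":[0,0,0],"gripper":30},{"xyz":[-1.5,1.3,8],"rot":[0,0,0],"gripper":30},{"xyz":[-1.5,1.3,10],"rot":[0,0,0],"gripper":30},{"xyz":[-1.5,1.3,10],"rot":[0,0,0],"gripper":30},{"xyz":[-1.5,1.3,10],"rot":[0,0,0],"gripper":30},{"xyz":[-1.5,1.3,10],"rot":[0,0,0],"gripper":30},{"xyz":[-1.5,1.3,10],"rot":[0,0,0],"gripper":30}])

```text
time: 7.3
eef_pos: [0.6077, -0.0401, 0.0597]
ee_rot: [-1.747, -2.61, -0.0]
ft_force: [-0.7, 1.9, 1.8]
grip_width: 0.473
grasp_force: 30.0
```

Run:
```python
from h import *
np.set_printoptions(precision=4,suppress=True)
o=r.get_obs();print(o["time"],o["eef_pos"],o["ft_force"],o["moment"],tool([.6083,-.0392,.055]))
w=snap("wrist");b=w["pixels"]
h=cv2.cvtColor(b,cv2.COLOR_BGR2HSV)[:,:,2]
for v in(210,214,218):
    row=h[v,220:330];k=np.where(row<70)[0]+220;print(v,k.min() if len(k) else None,k.max() if len(k) else None)
print([ (v,int(h[v,276])) for v in range(196,226,2)])
print(tool(ray(w,276,205,.034)))
```

```text
7.3 [ 0.6077 -0.0401  0.0597] [-0.7025  1.8871  1.7648] [ 0.419   0.1067 -0.0382] [0.6208 0.9175 4.7303]
210 265 282
214 256 291
218 250 297
[(196, 202), (198, 202), (200, 203), (202, 202), (204, 202), (206, 201), (208, 117), (210, 38), (212, 45), (214, 40), (216, 36), (218, 39), (220, 138), (222, 192), (224, 169)]
[23.9379  1.5925 25.7859]
```

Call:
arm_command(commands=[{"xyz":[1,-0.3,0],"rot":[0,0,0],"gripper":30},{"xyz":[1,-0.3,1],"rot":[0,0,0],"gripper":30},{"xyz":[1,-0.3,2],"rot":[0,0,0],"gripper":30},{"xyz":[1,-0.3,3],"rot":[0,0,0],"gripper":30},{"xyz":[1,-0.3,3],"rot":[0,0,0],"gripper":30},{"xyz":[1,-0.3,3],"rot":[0,0,0],"gripper":30},{"xyz":[1,-0.3,3],"rot":[0,0,0],"gripper":30}])

```text
time: 7.93
eef_pos: [0.6075, -0.0395, 0.0569]
ee_rot: [1.748, 2.61, 0.001]
ft_force: [-1.0, 2.1, 2.5]
grip_width: 0.471
grasp_force: 30.0
```

Run:
```python
from h import *
np.set_printoptions(precision=4,suppress=True)
o=r.get_obs();M=R.from_rotvec(o["ee_rot"]).inv();print(o["time"],o["eef_pos"],"Ftool",M.apply(o["ft_force"]),M.apply(o["moment"]),tool([.6083,-.0392,.055]))
```

```text
7.9333 [ 0.6075 -0.0395  0.0569] Ftool [ 2.3366 -0.1315 -2.5308] [-0.2253  0.4566  0.012 ] [-0.0529  0.8236  1.9173]
```

Call:
arm_command(commands=[{"xyz":[1.5,0,0],"rot":[0,0,0],"gripper":30},{"xyz":[1.5,0,0],"rot":[0,0,0],"gripper":30},{"xyz":[1.5,0,1],"rot":[0,0,0],"gripper":30},{"xyz":[1.5,0,2],"rot":[0,0,0],"gripper":30},{"xyz":[1.5,0,3],"rot":[0,0,0],"gripper":30},{"xyz":[1.5,0,3],"rot":[0,0,0],"gripper":30},{"xyz":[1.5,0,3],"rot":[0,0,0],"gripper":30}])

```text
time: 8.52
eef_pos: [0.6072, -0.0385, 0.0542]
ee_rot: [1.747, 2.609, 0.001]
ft_force: [-0.5, 0.6, 4.0]
grip_width: 0.468
grasp_force: 30.0
```

```bash
cat > st.py <<'E'
from h import *
np.set_printoptions(precision=4,suppress=True)
o=r.get_obs();M=R.from_rotvec(o["ee_rot"]).inv();print(o["time"],o["eef_pos"],"Ftool",M.apply(o["ft_force"]),M.apply(o["moment"]),tool([.6083,-.0392,.055]))
E
python3 st.py
```

```text
8.5167 [ 0.6072 -0.0385  0.0542] Ftool [ 0.6856 -0.2078 -3.979 ] [-0.231   0.0901 -0.0335] [-1.074   0.6974 -0.8186]
```

Call:
arm_command(commands=[{"xyz":[0.3,0,1.5],"rot":[0,0,0],"gripper":30},{"xyz":[0.3,0,3],"rot":[0,0,0],"gripper":30},{"xyz":[0.3,0,4.5],"rot":[0,0,0],"gripper":30},{"xyz":[0.3,0,6],"rot":[0,0,0],"gripper":30},{"xyz":[0.3,0,7.5],"rot":[0,0,0],"gripper":30},{"xyz":[0.3,0,9],"rot":[0,0,0],"gripper":30},{"xyz":[0.3,0,10.5],"rot":[0,0,0],"gripper":30},{"xyz":[0.3,0,10.5],"rot":[0,0,0],"gripper":30},{"xyz":[0.3,0,10.5],"rot":[0,0,0],"gripper":30}])

```text
time: 9.27
eef_pos: [0.6061, -0.0381, 0.0433]
ee_rot: [-1.748, -2.61, 0.001]
ft_force: [-1.6, -0.4, 3.2]
grip_width: 0.474
grasp_force: 30.0
```

```bash
python3 st.py
```

```text
9.2667 [ 0.6061 -0.0381  0.0433] Ftool [ 0.2374 -1.6627 -3.1729] [0.3005 0.0957 0.0295] [ -1.8249   1.6231 -11.709 ]
```

Call:
arm_command(commands=[{"xyz":[0,0,1],"rot":[0,0,0],"gripper":30},{"xyz":[0,0,2],"rot":[0,0,0],"gripper":30},{"xyz":[0,0,3],"rot":[0,0,0],"gripper":30},{"xyz":[0,0,4],"rot":[0,0,0],"gripper":30},{"xyz":[0,0,4],"rot":[0,0,0],"gripper":30},{"xyz":[0,0,4],"rot":[0,0,0],"gripper":30}])

```text
time: 9.77
eef_pos: [0.6065, -0.0381, 0.0398]
ee_rot: [1.748, 2.61, -0.001]
ft_force: [-4.4, -0.9, 8.6]
grip_width: 0.47
grasp_force: 30.0
```

```bash
python3 st.py
```

```text
9.7667 [ 0.6065 -0.0381  0.0398] Ftool [ 0.8617 -4.4273 -8.5809] [0.7251 0.2059 0.0206] [ -1.6795   1.2812 -15.1529]
```

Call:
arm_command(commands=[{"xyz":[0,-0.7,0.5],"rot":[0,0,0],"gripper":30},{"xyz":[0,-1,1],"rot":[0,0,0],"gripper":30},{"xyz":[0,-1,1.5],"rot":[0,0,0],"gripper":30},{"xyz":[0,-1,2],"rot":[0,0,0],"gripper":30},{"xyz":[0,-1,2],"rot":[0,0,0],"gripper":30},{"xyz":[0,-1,2],"rot":[0,0,0],"gripper":30}])

```text
time: 10.27
eef_pos: [0.6065, -0.0382, 0.0394]
ee_rot: [1.747, 2.609, 0.0]
ft_force: [-5.0, -1.0, 17.0]
grip_width: 0.472
grasp_force: 30.0
```

```bash
python3 st.py
```

```text
10.2667 [ 0.6065 -0.0382  0.0394] Ftool [  0.9459  -4.932  -16.9807] [ 1.0714  0.3725 -0.0254] [ -1.6891   1.3044 -15.548 ]
```

The force rose to 17 N against a hard stop, and TCP z of 39.4 mm matches fully home. One look to confirm.

```bash
python3 - <<'E'
from h import *
a=snap("scene")["pixels"];b=snap("wrist")["pixels"]
cv2.imwrite("pics/c4.png",cv2.hconcat([cv2.resize(a[185:250,180:245],(400,400),interpolation=cv2.INTER_CUBIC),cv2.resize(b[180:360,190:370],(400,400))]))
E
python3 st.py
```

```text
10.3667 [ 0.6065 -0.0382  0.0395] Ftool [  1.5585  -5.2169 -17.6663] [ 1.1719  0.4015 -0.0278] [ -1.6624   1.2986 -15.54  ]
```

View pics/c4.png

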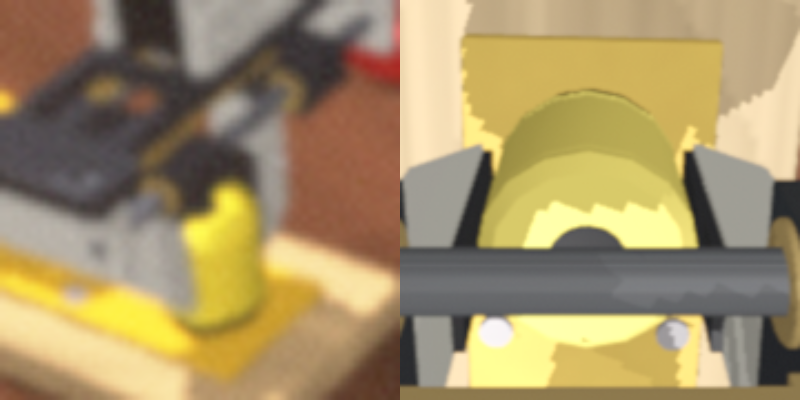

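Both crops show the cap upright and down on the stud with the collar hidden under it. It has not shifted in the fingers.

```bash
python3 -c "
from station import r
print(r.close_job())"
```

```text
the job is handed in; nothing more can be done
None
```

The yellow cap is clicked onto the bare stud and pressed to its hard stop, still gripped with about 17 N of push, and the job was handed in at 10.4 s of the 58 s allowed; no verdict came back.

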